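# Sort loose-capped modelling-liquid bottles at the ceramics bench

### The job

Try the cap of each of the three bottles in the leaning rack by twisting it clockwise until it stops. A bottle whose cap turned was loose: with its cap screwed home, set it down gently, without dropping it, upright on the floor of the steel tray. A bottle whose cap hardly gave is tight: leave it in its pocket, and leave the tins and the plaster model alone.

Things in the scene. Friction and masses are not known exactly. Their poses are not given: they have to be found in the camera images.
- rack: Aluminium bottle rack on dark feet. Origin under its middle on the bench; +y runs along the row. Its 250 x 70 x 30 mm block has three square pockets (42 mm wide, 18 mm deep) in a row along y, 75 mm apart, the middle one at y = 0. The block leans: pockets and bottles tip 0.42 rad (24 degrees) from vertical towards the rack's own -x side, which faces the robot. The rack is fixed to the bench. The block's top face is about 18 mm above a bottle's base, measured along the bottle.
- tray: Shallow open steel tray on the bench, fixed, 140 mm (its x) by 210 mm (its y), walls 5 mm thick and 16 mm high, floor 5 mm thick. Origin under its centre at bench level.
- mid_a (a point): Bottle A, centre half-way up (38 mm above its base); z points up along the bottle, x and y across its flat sides. One of three like amber bottles, 76 mm tall, about 130 g: square body 40 x 40 x 40 mm, round neck 26 mm across and 10 mm high, then the black screw cap. It stands in one of the rack's pockets, which keeps it from turning (play about 0.05 rad either way). The letters tell nothing of their places.
- grip_a (a point): Centre of bottle A's black cap, 63 mm above the bottle's base; z along the bottle's axis, away from the base. Cap 34 mm across, 26 mm high, ribbed, with a raised grey bar across its top along the cap's x. 10 mm of narrow neck lie free between cap and body; the cap cannot come off.
- cap_a (a joint): Turn of bottle A's cap on the bottle, rad: 0 at the start whether loose or tight, negative as it is screwed clockwise (seen from above the cap). A loose cap turns easily (about 0.03 N m) to a hard stop near -0.5. A tight cap takes about 0.12 N m and gives only a hair, to a hard stop near -0.06. Caps stay where they are left.
- mid_b (a point): Bottle B, centre half-way up (38 mm above its base); z points up along the bottle, x and y across its flat sides. One of three like amber bottles, 76 mm tall, about 130 g: square body 40 x 40 x 40 mm, round neck 26 mm across and 10 mm high, then the black screw cap. It stands in one of the rack's pockets, which keeps it from turning (play about 0.05 rad either way). The letters tell nothing of their places.
- grip_b (a point): Centre of bottle B's black cap, 63 mm above the bottle's base; z along the bottle's axis, away from the base. Cap 34 mm across, 26 mm high, ribbed, with a raised grey bar across its top along the cap's x. 10 mm of narrow neck lie free between cap and body; the cap cannot come off.
- cap_b (a joint): Turn of bottle B's cap on the bottle, rad: 0 at the start whether loose or tight, negative as it is screwed clockwise (seen from above the cap). A loose cap turns easily (about 0.03 N m) to a hard stop near -0.5. A tight cap takes about 0.12 N m and gives only a hair, to a hard stop near -0.06. Caps stay where they are left.
- mid_c (a point): Bottle C, centre half-way up (38 mm above its base); z points up along the bottle, x and y across its flat sides. One of three like amber bottles, 76 mm tall, about 130 g: square body 40 x 40 x 40 mm, round neck 26 mm across and 10 mm high, then the black screw cap. It stands in one of the rack's pockets, which keeps it from turning (play about 0.05 rad either way). The letters tell nothing of their places.
- grip_c (a point): Centre of bottle C's black cap, 63 mm above the bottle's base; z along the bottle's axis, away from the base. Cap 34 mm across, 26 mm high, ribbed, with a raised grey bar across its top along the cap's x. 10 mm of narrow neck lie free between cap and body; the cap cannot come off.
- cap_c (a joint): Turn of bottle C's cap on the bottle, rad: 0 at the start whether loose or tight, negative as it is screwed clockwise (seen from above the cap). A loose cap turns easily (about 0.03 N m) to a hard stop near -0.5. A tight cap takes about 0.12 N m and gives only a hair, to a hard stop near -0.06. Caps stay where they are left.
- tin_1_mid (a point): Round metal tin, 56 mm across, 38 mm high, loose, not part of the job. Point: its centre.
- tin_2_mid (a point): Round metal tin, 56 mm across, 38 mm high, loose, not part of the job. Point: its centre.
- model_mid (a point): Plaster dental model, 50 x 60 mm, 22 mm high, loose, not part of the job. Point: 10 mm above the bench at its middle.
Things that resemble listed ones, but are neither listed nor needed, are in the scene too. Leave any blue or purple look-alike of the part that bears mid_c alone.

How it is judged (in metres and radians):
At the end, for the whole second after the job is handed in: Caps screwed clockwise to their stops (A and C beyond -0.4 rad, tight B beyond -0.03); loose-capped A and C upright within 0.1 rad on the tray floor, inside its walls; B in its pocket within 12 mm of its start; all at rest (value of joint cap_b below -0.03 rad and distance of mid_b from where it was at the start of the episode below 0.012 m and linear speed of each of bottle_b, bottle_a, bottle_c below 0.02 m/s and value of joint each of cap_a, cap_c below -0.4 rad and x of mid_a in the frame of tray between -0.052 and 0.052 m and y of mid_a in the frame of tray between -0.087 and 0.087 m and z of mid_a in the frame of tray between 0.036 and 0.05 m and angle between each of mid_a, mid_c's own z axis and vertical below 0.1 rad and x of mid_c in the frame of tray between -0.052 and 0.052 m and y of mid_c in the frame of tray between -0.087 and 0.087 m and z of mid_c in the frame of tray between 0.036 and 0.05 m); the robot touches nothing.
It fails at once if a tin or the plaster model is moved more than 25 mm (distance of any of tin_1_mid, tin_2_mid, model_mid from where it was at the start of the episode above 0.025 m).
It fails at once if a bottle is dropped (moves faster than 0.5 m/s out of the fingers) ((linear speed of bottle_a above 0.5 m/s and contact force between the fingers and bottle_a below 0.2 N) or (linear speed of bottle_b above 0.5 m/s and contact force between the fingers and bottle_b below 0.2 N) or (linear speed of bottle_c above 0.5 m/s and contact force between the fingers and bottle_c below 0.2 N)).
It fails at once if a bottle is knocked over (leans more than 65 degrees) (angle between any of mid_a, mid_b, mid_c's own z axis and vertical above 1.13 rad).
It also fails if it takes over 67 s, if anything falls off the work surface, if the arm or the gripper's body presses on something with over 40 N, if the wrist force passes 120 N, or if a joint passes its speed limit or range.

### The arm

A 6-joint arm with a two-finger parallel gripper is mounted at the origin on the work surface. World frame = base frame: x ahead of the robot, y to its left, z up, the work surface at z = 0. Lengths are in m, angles in degrees, forces in N, time in s.
With the tool pointing down it reaches from about 0.275 to 0.825 m from the base axis. Payload 4.9 kg.
Tool frame: the origin (TCP) lies between the finger pads; the fingertips stand 19 mm ahead of it and the grasp point (between the pads) is the TCP; z points along the fingers, y is the line along which they close (so a half turn about z gives the same grasp; the last joint's range is limited). The gripper opens to 85 mm and grips with 20 to 120 N. Pads are 22 mm wide; open, the fingers measure 114 mm over their backs; the gripper's body (76 mm by 85 mm) begins 54 mm behind the grasp point. The pads swing forward as they close: fully open they stand 13 mm farther back than shut.
Start: joints at [-76.215, 18.69, -11.035, 60.275, 0, 82.311], TCP at [0.201, -0.512, 0.25] pointing down, gripper open.
Joint ranges: [-152.03, 152.03], [-55.5, 102.48], [-74.3, 77.21], [-110.64, 120.58], [-84.22, 78.4], [-180, 180]. Speed limits (degrees/s): [147.25, 147.25, 180, 180, 180, 180].

### API

Orientations are given as a 3x3 rotation matrix whose columns are the frame's x, y, z axes.
In Python, from plant import get_obs, optics, job gives the robot as it stands.
- The arm moves only by the tool apply_moves, never from a script. Its argument "increments" is a list of rows, each a list of 7 numbers: the shift along the tool's x, y, z in mm, then the turn, a rotation vector about the tool's x, y, z in degrees, then the finger opening in mm, from 0 to 85.4. In form: [[x, y, z, wx, wy, wz, jaw], ...]. A call has 1 to 5 rows; each row shifts and turns the commanded pose from where the row before left it, along the tool's axes as they then stand; what a row does not reach is not made up. A row lasts 1/8 s, in which the tool goes at most 62.5 mm and 10.7 degrees, less where a joint would pass 70% of its speed; a pose out of reach is approached as far as the arm can. A call with a gripper value outside its range is refused whole. The fingers move at their own pace and stop on an object; "force" is the grip in N (left out, the last holds). Time passes only in rows, so rows that do not move let the fingers close. It gives the time, the measured TCP pose, the force, the opening and the grip force at its end, in the units of the state.
- get_obs(): the state, without advancing time (a new reading comes with each control period).
- optics.camera(name): name is "scene" or "side" or "wrist"; returns (picture, depth): 400x640x3 uint8, blue, green, red; 400x640 float32, m along the optical axis (not along the pixel's ray), 0 where there is no reading.
- optics.camera_info(name): a dict with "fx", "fy", "cx", "cy" (pixels), "pose" (4x4, takes a point from camera to world coordinates). Camera axes: x right, y up, looking along -z (the intrinsics and any distortion apply to the point x, -y, -z); pixel columns grow to the right and rows downward; lengths in m; the calibration is good to about 2 mm. The wrist camera is an equidistant fisheye: a pixel r from the principal point sees the ray r / f radians off the axis. A picture is of the moment at which its call begins: read the wrist's pose just before it. camera_info takes no time and is no camera call; for the wrist camera it gives the pose at the moment of the call.
- job.close_job(): hands the job in; it is judged then, once.
The state is a dict: "clock": time; "q": joint angles; "qd": joint speeds; "joint_torque": joint torques, N m; "tcp_pos": TCP position; "orientation": TCP orientation; "force": force on the tool from outside, world axes, zero at the start; "ft_torque": the same for the moment, N m; "finger_gap": finger opening in m; "finger_force": force on a finger pad.
Only numpy, scipy, OpenCV 4.12 (cv2) and the standard library are available. Lean on these libraries where they do the work, as an engineer would, in place of code of your own. Each camera call takes 0.05 s, during which the arm holds its last target. There are 200 camera calls.

## Working session

There is one attempt and no reset: what is moved stays moved. The work goes in short steps, Python scripts to look and compute and a tool call to move; the robot and the scene stay as the last step left them, time stands still between calls to the robot, and variables do not carry over. Pictures are saved under pics/ and viewed, at most 10 in all, crops included, and the job is handed in when it is done.

Besides the shell and the picture viewer there is one more tool, called after "Emit:" as name(argument=value, ...), one argument or row to a line, values as JSON. apply_moves: Moves the arm, as the interface text tells. Its arguments: {"type":"object","properties":{"increments":{"type":"array","items":{"type":"array","items":{"type":"number"}}},"force":{"type":"number"}},"required":["increments"]}

```bash
mkdir -p pics; ls
python3 - <<'E'
from plant import get_obs, optics
import cv2,numpy as np
o=get_obs();print({k:np.round(v,3).tolist() for k,v in o.items()})
for n in("scene","side"):
    p,d=optics.camera(n);cv2.imwrite(f"pics/{n}0.png",p);np.save(f"pics/{n}0.npy",d)
    i=optics.camera_info(n);print(n,{k:np.round(v,3).tolist() for k,v in i.items()},(d>0).mean())
E
```

```text
pics
{'clock': 0.0, 'q': [-76.213, 18.732, -11.091, 60.276, -0.001, 82.309], 'qd': [-0.021, -0.044, 0.066, 0.073, 0.106, -0.011], 'joint_torque': [0.001, -44.34, 26.244, 0.016, 0.0, -0.0], 'tcp_pos': [0.201, -0.511, 0.25], 'orientation': [[0.931, 0.366, -0.0], [0.366, -0.931, 0.002], [0.0, -0.002, -1.0]], 'force': [0.254, -0.248, -0.908], 'ft_torque': [0.003, 0.002, 0.036], 'finger_force': 0.0, 'finger_gap': 0.085}
scene {'fx': 498.138, 'fy': 498.138, 'cx': 312.148, 'cy': 195.3, 'pose': [[0.726, -0.367, 0.581, 1.095], [0.688, 0.373, -0.623, -0.55], [0.012, 0.852, 0.524, 0.543], [0.0, 0.0, 0.0, 1.0]]} 0.996140625
side {'fx': 413.108, 'fy': 413.108, 'cx': 313.332, 'cy': 196.929, 'pose': [[0.994, 0.066, -0.084, 0.508], [-0.106, 0.652, -0.75, -0.637], [0.005, 0.755, 0.656, 0.67], [0.0, 0.0, 0.0, 1.0]]} 0.99565625
```

View pics/scene0.png

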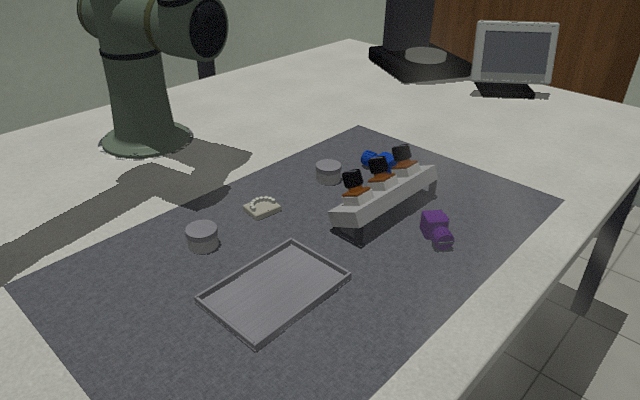

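View pics/side0.png

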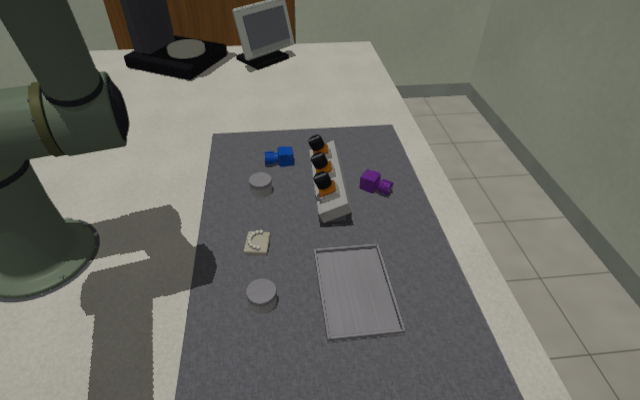

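The scene view shows the three black-capped amber bottles (caps near (352,178), (378,165), (402,153)) leaning in the rack and the tray around (275,290). The side view shows the caps near (324,180), (320,160), (316,143) and the tray around (357,290). I'll measure from depth points next.

```bash
cat > h.py <<'E'
import numpy as np, cv2
from plant import get_obs, optics
def cloud(n,d,info):
    v,u=np.mgrid[:400,:640]
    x=(u-info['cx'])/info['fx']*d; y=-(v-info['cy'])/info['fy']*d
    P=np.stack([x,y,-d],-1); T=np.array(info['pose'])
    return P@T[:3,:3].T+T[:3,3]
E
python3 - <<'E'
from h import *
from scipy.optimize import least_squares
caps={0:[],1:[],2:[]};amb={0:[],1:[],2:[]};blk=[]
rois={'scene':[(325,135,450,245),(185,235,360,350)],'side':[(300,128,355,225),(305,238,410,345)]}
for n in('scene','side'):
    p=cv2.imread(f'pics/{n}0.png');W=cloud(n,np.load(f'pics/{n}0.npy'),optics.camera_info(n))
    a,b,c,e=rois[n][1]
    w=W[b:e,a:c].reshape(-1,3); r=w[(w[:,2]>.011)&(w[:,2]<.022)]
    print(n,'tray rect',cv2.minAreaRect((r[:,:2]*1000).astype(np.float32)),len(r),'bench z',np.median(W[300:340,450:480,2]) if n=='side' else np.median(W[300:340,420:450,2]), 'floor',np.median(W[285:295,270:280,2]) if n=='scene' else np.median(W[285:295,350:360,2]))
    a,b,c,e=rois[n][0]
    hsv=cv2.cvtColor(p,cv2.COLOR_BGR2HSV); w=W[b:e,a:c]; H=hsv[b:e,a:c]
    tall=w[...,2]>.06
    am=(H[...,0]<22)&(H[...,1]>120)&tall
    dk=(H[...,2]<75)&~am&(w[...,2]>.085)
    gr=(H[...,1]<60)&(H[...,2]>100)&(w[...,2]>.035)&(w[...,2]<.12)
    blk.append(w[gr])
    for nm,m,D in(('cap',dk,caps),('amber',am,amb)):
        k,l,s,ce=cv2.connectedComponentsWithStats(m.astype(np.uint8),connectivity=4)
        idx=[i for i in range(1,k) if s[i,4]>25]; idx.sort(key=lambda i:w[l==i][:,1].mean())
        for j,i in enumerate(idx):
            q=w[l==i]; print(n,nm,s[i],np.round(np.median(q,0),4),np.round(q.min(0),3),np.round(q.max(0),3))
            if j<3: D[j].append(q)
B=np.vstack(blk);print('blk',len(B),B.min(0),B.max(0))
np.savez('pts.npz',B=B,**{f'c{j}':np.vstack(caps[j]) for j in caps},**{f'c{j}s':caps[j][0] for j in caps})
c=np.array([np.median(np.vstack(caps[j]),0) for j in range(3)]);print(c,np.linalg.norm(np.diff(c,axis=0),axis=1))
d=c[2]-c[0];print('row yaw',np.degrees(np.arctan2(d[1],d[0])))
E
```

```text
scene tray rect ((643.9033203125, -160.6866455078125), (301.873291015625, 244.10733032226562), 44.56843948364258) 1490 bench z -0.0002360526437611976 floor 0.003549959093218924
scene cap [ 17  34  22  20 297] [0.6182 0.0646 0.104 ] [0.59  0.055 0.085] [0.631 0.089 0.116]
scene cap [ 43  21  21  18 268] [0.6206 0.1389 0.1024] [ 0.594 -0.55   0.086] [1.095 0.167 0.543]
scene cap [ 67   9  19  17 251] [0.6205 0.2134 0.1025] [0.593 0.205 0.086] [0.633 0.241 0.116]
scene amber [ 17  50  28  11 167] [0.6279 0.0644 0.0821] [ 0.603 -0.55   0.066] [1.095 0.091 0.543]
scene amber [ 43  37  27  10 141] [0.6287 0.1379 0.0818] [0.605 0.126 0.067] [0.642 0.165 0.093]
scene amber [ 67  25  25   9 108] [0.6286 0.2133 0.0813] [0.607 0.203 0.066] [0.642 0.238 0.088]
side tray rect ((644.9686889648438, -155.85208129882812), (140.84986877441406, 212.5208282470703), 0.5364883542060852) 995 bench z 0.0012239781594433619 floor 0.00530306157976812
side cap [ 14  44  18  17 209] [0.6062 0.0617 0.1066] [ 0.508 -0.637  0.085] [0.627 0.086 0.67 ]
side cap [ 11  25  16  16 187] [0.6068 0.1366 0.1058] [0.589 0.129 0.085] [0.625 0.159 0.118]
side cap [  8   6  17  17 179] [0.6082 0.2125 0.1069] [ 0.508 -0.637  0.086] [0.63 0.24 0.67]
side amber [ 19  52  17  17 139] [0.6185 0.0604 0.0807] [ 0.508 -0.637  0.067] [0.635 0.086 0.67 ]
side amber [ 16  33  16  13 101] [0.6233 0.1374 0.0833] [0.597 0.078 0.068] [0.636 0.164 0.117]
side amber [13 16 15 11 83] [0.626  0.2115 0.0837] [0.598 0.148 0.069] [0.637 0.235 0.118]
blk 3624 [0.44571479 0.02131307 0.03502614] [0.74639902 0.27449875 0.10627286]
[[0.61340092 0.06285294 0.10497166]
 [0.61539743 0.13782748 0.10377187]
 [0.61551331 0.21313284 0.10454162]] [0.07501072 0.07530938]
row yaw 89.19468323789184
```

Run:
```python
from h import *
from scipy.optimize import least_squares
z=np.load('pts.npz');t=.42
for yaw in(0,-.014):
  ax=np.array([-np.sin(t)*np.cos(yaw),-np.sin(t)*np.sin(yaw),np.cos(t)]);ey=np.array([-np.sin(yaw),np.cos(yaw),0]);ex=np.cross(ey,ax)
  B=z['B'];B=B[(B[:,0]>.55)&(B[:,0]<.68)&(B[:,1]<.272)]
  h=B@ax; hh,ed=np.histogram(h,bins=np.arange(h.min(),h.max(),.001)); k=hh.argmax();print('yaw',yaw,'block top axial',ed[k],hh[k-3:k+5])
  T=B[abs(h-ed[k]-.0005)<.003]; print(' plane normal',np.linalg.svd(T-T.mean(0))[2][2],' x',np.percentile(T@ex,[1,99]),'y',np.percentile(T@ey,[1,99]))
  for j in range(3):
    P=z[f'c{j}'];P=P[(P[:,2]<.13)&(P[:,0]<.7)&(P[:,0]>.5)]
    a=P@ax;top=np.percentile(a,97); S=P[(a<top-.004)&(a>top-.024)]
    f=lambda c:np.hypot(S@ex-c[0],S@ey-c[1])-.017
    r=least_squares(f,[np.median(S@ex),np.median(S@ey)+.0],loss='soft_l1',f_scale=.001)
    g=ex*r.x[0]+ey*r.x[1]+ax*(ed[k]+.0005+.045)
    print(j,np.round(r.x,4),'resid',np.median(abs(f(r.x))),'axial top',top,'grip',np.round(g,4),'cap top expected',ed[k]+.0585,'n',len(S))
```

```text
yaw 0 block top axial -0.206196344358474 [ 45  53 130 296 293 204 284 246]
 plane normal [-0.38775102  0.00121187  0.92176335]  x [0.56221105 0.63513627] y [0.02399015 0.26808984]
0 [0.5964 0.0741] resid 0.0010493320675484183 axial top -0.14327470370045509 grip [0.6101 0.0741 0.0965] cap top expected -0.147696344358474 n 333
1 [0.5977 0.1491] resid 0.0010822619645610675 axial top -0.1437488827341593 grip [0.6112 0.1491 0.097 ] cap top expected -0.147696344358474 n 297
2 [0.5987 0.2242] resid 0.0010897999074524177 axial top -0.14420331769935876 grip [0.6122 0.2242 0.0974] cap top expected -0.147696344358474 n 281
yaw -0.014 block top axial -0.20487358409764722 [ 46  59 274 344 178 273 311 154]
 plane normal [-0.38958994  0.00492172  0.92097527]  x [0.55979786 0.63260691] y [0.03256296 0.27678285]
0 [0.5954 0.0827] resid 0.0010415111872127854 axial top -0.14288164218990648 grip [0.6098 0.0741 0.0973] cap top expected -0.14637358409764722 n 331
1 [0.5957 0.1577] resid 0.0010802004233157504 axial top -0.14291029333406757 grip [0.6111 0.1491 0.0974] cap top expected -0.14637358409764722 n 297
2 [0.5958 0.2327] resid 0.0011072124775783343 axial top -0.14288957738855518 grip [0.6122 0.2242 0.0974] cap top expected -0.14637358409764722 n 281
```

```bash
cat >> h.py <<'E'
from scipy.spatial.transform import Rotation as Ro, Slerp
G=np.array([[.6088,.0741,.0998],[.6101,.1491,.0997],[.6112,.2242,.0997]])   # cap centres by rising y
YAW=-.014; TRAY=np.array([.645,-.156])
def frame(tilt,phi):
    "tool leaning by tilt (rad) towards rack +x, tool x at phi (deg) from rack x, about the tool axis"
    return (Ro.from_euler('z',YAW)*Ro.from_euler('y',-tilt)*Ro.from_euler('x',np.pi)*Ro.from_euler('z',-phi,degrees=True))
AX=-frame(.42,0).as_matrix()[:,2]
def plan(wps,start=None):
    "wps: (p,Rot,jaw,n); prints rounded rows, in fives"
    o=get_obs(); p=np.array(o['tcp_pos']);R=Ro.from_matrix(o['orientation'])
    if start: p,R=start
    rows=[]
    for tp,tR,jaw,n in wps:
        p0=p.copy();sl=Slerp([0,1],Ro.concatenate([R,tR]))
        for i in range(1,n+1):
            w=p0+(tp-p0)*i/n
            d=np.round(R.inv().apply(w-p)*1000*2)/2; rv=np.round((R.inv()*sl(i/n)).as_rotvec(degrees=True)*2)/2
            rows.append([*d.tolist(),*rv.tolist(),jaw]); p=p+R.apply(d/1000);R=R*Ro.from_rotvec(rv,degrees=True)
    for i in range(0,len(rows),5): print(str(rows[i:i+5]).replace('.0,',',').replace(' ',''))
    return p,R
E
python3 - <<'E'
from h import *
print(AX)
R=frame(.42,90);print(R.as_matrix().round(3))
plan([(G[0]+AX*.09,R,60,15)])
E
```

```text
[-0.40772049  0.00570846  0.91308894]
[[ 0.014  0.913  0.408]
 [ 1.    -0.013 -0.006]
 [ 0.     0.408 -0.913]]
[[37.5,-27.5,4.5,-1.5,1,-4.5,60],[39,-24,4.5,-1.5,1,-4.5,60],[41,-21.5,5,-1,1,-4.5,60],[42.5,-18,5,-1.5,1,-4.5,60],[43.5,-15,5,-1.5,0.5,-4,60]]
[[44.5,-12,5.5,-1.5,1,-4.5,60],[45.5,-8.5,6,-1.5,1,-4.5,60],[45.5,-5.5,6.5,-1.5,1,-4.5,60],[46,-1.5,7,-1,1,-4.5,60],[46,1.5,8,-1.5,1,-4.5,60]]
[[45,5,9,-1.5,1,-4.5,60],[44.5,8.5,10,-1.5,1,-4.5,60],[44,11.5,11,-1.5,0.5,-4.5,60],[42.5,14.5,11.5,-1.5,1,-4.5,60],[41,17.5,12.5,-1.5,1,-4,60]]
```

Emit:
apply_moves(
  increments=[
    [37.5,-27.5,4.5,-1.5,1,-4.5,60],
    [39,-24,4.5,-1.5,1,-4.5,60],
    [41,-21.5,5,-1,1,-4.5,60],
    [42.5,-18,5,-1.5,1,-4.5,60],
    [43.5,-15,5,-1.5,0.5,-4,60],
  ],
  force=40,
)

```text
clock: 0.72
tcp_pos: [0.3254, -0.3154, 0.2272]
orientation: [[0.721, 0.681, 0.132], [0.691, -0.72, -0.061], [0.054, 0.135, -0.989]]
force: [0.5, 0.1, -0.4]
finger_gap: 0.06
finger_force: 0.0
```

Emit:
apply_moves(
  increments=[
    [44.5,-12,5.5,-1.5,1,-4.5,60],
    [45.5,-8.5,6,-1.5,1,-4.5,60],
    [45.5,-5.5,6.5,-1.5,1,-4.5,60],
    [46,-1.5,7,-1,1,-4.5,60],
    [46,1.5,8,-1.5,1,-4.5,60],
  ],
)

```text
clock: 1.35
tcp_pos: [0.4492, -0.1197, 0.2047]
orientation: [[0.391, 0.877, 0.278], [0.918, -0.391, -0.059], [0.057, 0.278, -0.959]]
force: [0.9, 0.5, -0.6]
finger_gap: 0.06
finger_force: 0.0
```

Emit:
apply_moves(
  increments=[
    [45,5,9,-1.5,1,-4.5,60],
    [44.5,8.5,10,-1.5,1,-4.5,60],
    [44,11.5,11,-1.5,0.5,-4.5,60],
    [42.5,14.5,11.5,-1.5,1,-4.5,60],
    [41,17.5,12.5,-1.5,1,-4,60],
  ],
)

```text
clock: 1.98
tcp_pos: [0.5724, 0.0756, 0.1816]
orientation: [[0.015, 0.911, 0.412], [1.0, -0.013, -0.009], [-0.003, 0.412, -0.911]]
force: [0.6, 0.1, 0.9]
finger_gap: 0.0597
finger_force: 0.0
```

Run:
```python
from h import *
R=frame(.42,90)
i=optics.camera_info('wrist');p,d=optics.camera('wrist');cv2.imwrite('pics/wrist1.png',p)
o=get_obs();print(o['clock'],np.round(o['q'],1),np.round(o['tcp_pos'],4),G[0]+AX*.09,o['finger_gap'],np.round(o['force'],2),np.round(o['ft_torque'],3))
print((R.inv()*Ro.from_matrix(o['orientation'])).as_rotvec(degrees=True))
T=np.array(i['pose']);print(i['fx'],i['cx'],i['cy'])
plan([(G[0]+AX*.003,R,60,5)])
for g in G:
    q=T[:3,:3].T@(g-T[:3,3]);th=np.arctan2(np.hypot(q[0],q[1]),-q[2]);r=i['fx']*th;n=np.hypot(q[0],q[1]);print('cap px',i['cx']+r*q[0]/n,i['cy']-r*q[1]/n)
```

```text
2.025 [  0.8  11.1 -38.8  15.7  -0.6  91.3] [0.5745 0.0792 0.1816] [0.57210516 0.07461376 0.181978  ] 0.06016830288586731 [1.87 2.88 1.51] [0.162 0.265 0.085]
[-0.43728067  0.11568594 -0.24026756]
309.70691628693146 321.3199096097219 199.07857863665316
[[-1,-0.5,17,0,-0,0,60],[-1,-0.5,17.5,0,-0,0,60],[-1,-0.5,17,0.5,-0,0,60],[-1,-0.5,17,-0,-0,0,60],[-1,-0.5,17,-0,-0,0,60]]
cap px 319.82484505693077 213.04776186127083
cap px 320.04903924208605 107.87459052888723
cap px 320.18136596552955 2.357328867554628
```

View pics/wrist1.png

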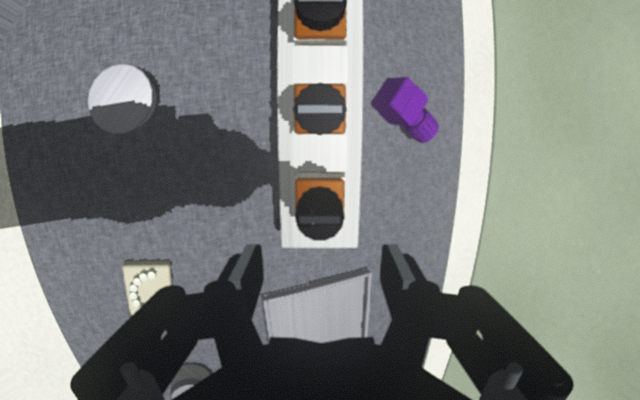

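The wrist view shows the caps at (320,213), (320,108) and (320,10), on their predicted pixels, with the fingers straddling the first one. I'm going down along the axis.

Emit:
apply_moves(
  increments=[
    [0,0,20,0,0,0,60],
    [0,0,20,0,0,0,60],
    [0,0,20,0,0,0,60],
    [0,0,15,0,0,0,60],
    [0,0,12,0,0,0,60],
  ],
)

```text
clock: 2.65
tcp_pos: [0.6079, 0.0731, 0.1019]
orientation: [[0.018, 0.911, 0.411], [1.0, -0.016, -0.01], [-0.002, 0.411, -0.911]]
force: [-0.4, 0.2, -0.3]
finger_gap: 0.0602
finger_force: 0.0
```

Emit:
apply_moves(
  increments=[
    [0,0,0,0,0,0,60],
    [0,0,0,0,0,0,60],
  ],
)

```text
clock: 2.9
tcp_pos: [0.608, 0.0732, 0.1031]
orientation: [[0.018, 0.911, 0.412], [1.0, -0.015, -0.01], [-0.002, 0.412, -0.911]]
force: [0.6, -0.0, 0.9]
finger_gap: 0.0598
finger_force: 0.0
```

Run:
```python
from h import *
R=frame(.42,90)
i=optics.camera_info('wrist');p,d=optics.camera('wrist');cv2.imwrite('pics/wrist2.png',p)
o=get_obs();print(o['clock'],np.round(o['q'],1),np.round(o['tcp_pos'],4),G[0]+AX*.003,o['finger_gap'],np.round(o['force'],2),np.round(o['ft_torque'],3))
print((R.inv()*Ro.from_matrix(o['orientation'])).as_rotvec(degrees=True), R.inv().apply(G[0]-o['tcp_pos'])*1000)
```

```text
2.95 [  0.3  21.2 -39.3   5.1  -0.7  91.1] [0.6082 0.0732 0.1034] [0.60757684 0.07411713 0.10253927] 0.060200509815636856 [ 0.52 -0.63 -0.39] [-0.024  0.401 -0.012]
[-0.31297229 -0.22362477  0.15890328] [ 0.93646188 -0.89856273  3.53299558]
```

View pics/wrist2.png

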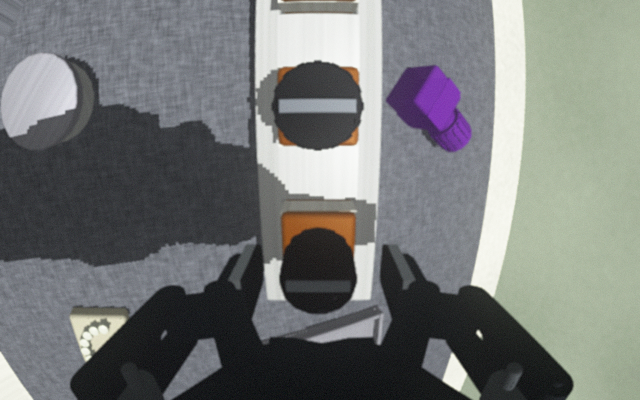

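The wrist view shows the cap at (318,272), midway between the pads at x≈250 and x≈385. I'll close on it.

Emit:
apply_moves(
  increments=[
    [0,0,0,0,0,0,28],
    [0,0,0,0,0,0,28],
    [0,0,0,0,0,0,28],
    [0,0,0,0,0,0,28],
  ],
  force=40,
)

```text
clock: 3.45
tcp_pos: [0.6078, 0.0732, 0.1032]
orientation: [[0.018, 0.911, 0.412], [1.0, -0.015, -0.01], [-0.003, 0.412, -0.911]]
force: [-4.4, 0.0, 6.0]
finger_gap: 0.033
finger_force: 39.4
```

```bash
cat > s.py <<'E'
from h import *
o=get_obs();R=np.array(o['orientation']);f=np.array(o['force']);t=np.array(o['ft_torque'])
print(round(o['clock'],2),'q6',round(o['q'][5],1),'p',np.round(o['tcp_pos'],4),'gap',round(o['finger_gap'],4),'ff',np.round(o['finger_force'],1),'f_tool',(R.T@f).round(1),'t_tool',(R.T@t).round(3),'xang',(Ro.from_matrix(R).inv()*frame(.42,90)).as_rotvec(degrees=True).round(2))
E
python3 s.py
```

```text
3.45 q6 91.1 p [0.6078 0.0732 0.1032] gap 0.033 ff 39.4 f_tool [-0.  -1.5 -7.2] t_tool [ 0.692 -0.016  0.072] xang [ 0.28  0.23 -0.15]
```

Emit:
apply_moves(
  increments=[
    [0,0,0,0,0,5,28],
    [0,0,0,0,0,5,28],
    [0,0,0,0,0,5,28],
  ],
)

```text
clock: 3.82
tcp_pos: [0.6077, 0.0731, 0.1032]
orientation: [[0.256, 0.875, 0.412], [0.961, -0.276, -0.01], [0.105, 0.398, -0.911]]
force: [-4.9, 0.3, 6.5]
finger_gap: 0.0331
finger_force: 39.4
```

```bash
python3 s.py
```

```text
3.83 q6 106.3 p [0.6077 0.0731 0.1032] gap 0.0331 ff 39.4 f_tool [-0.3 -1.8 -7.9] t_tool [ 0.652 -0.337 -0.051] xang [  0.3    0.2  -15.31]
```

Emit:
apply_moves(
  increments=[
    [0,0,0,0,0,5,28],
    [0,0,0,0,0,4,28],
  ],
)

```text
clock: 4.08
tcp_pos: [0.6077, 0.0731, 0.1031]
orientation: [[0.389, 0.824, 0.412], [0.906, -0.423, -0.01], [0.166, 0.377, -0.911]]
force: [-4.3, -1.1, 6.2]
finger_gap: 0.0328
finger_force: 39.4
```

```bash
python3 s.py
```

```text
4.08 q6 115.3 p [0.6077 0.0731 0.1031] gap 0.0328 ff 39.4 f_tool [-1.7 -0.8 -7.4] t_tool [ 0.606 -0.514  0.028] xang [  0.32   0.19 -24.28]
```

Emit:
apply_moves(
  increments=[
    [0,0,0,0,0,5,28],
    [0,0,0,0,0,4,28],
    [0,0,0,0,0,3,28],
  ],
)

```text
clock: 4.45
tcp_pos: [0.607, 0.0728, 0.1026]
orientation: [[0.551, 0.727, 0.411], [0.8, -0.6, -0.011], [0.238, 0.334, -0.912]]
force: [-5.4, -1.6, 5.0]
finger_gap: 0.0328
finger_force: 41.0
```

```bash
python3 s.py
```

```text
4.45 q6 127.1 p [0.607  0.0728 0.1026] gap 0.0328 ff 41.0 f_tool [-3.1 -1.3 -6.7] t_tool [ 0.635 -0.894 -1.005] xang [  0.27   0.24 -36.14]
```

Torque ramped to -1.0 N m only after about 30 degrees, so this cap is loose and now screwed home. I'll ease off and lift it out.

Run:
```python
from h import *
o=get_obs();p=np.array(o['tcp_pos']);R=Ro.from_matrix(o['orientation'])
R1=R*Ro.from_rotvec([0,0,-3],degrees=True)
print(AX@p+.220)
U=frame(0,57)
plan([(p,R1,28,1),(p+AX*.06,R1,28,4),(np.array([.645,-.206,.155]),U,28,8),(np.array([.645,-.206,.084]),U,28,5)])
```

```text
0.0666199152024827
[[0,0,0,0,-0,-3,28],[-0,0,-15,0,0,0,28],[-0,0,-15,0,0,0,28],[-0,0,-15,0,0,0,28],[-0,0.5,-15,0,0,0,28]]
[[-25,25,4,2.5,-1.5,-0,28],[-25,25.5,3.5,2.5,-1.5,-0,28],[-25,25.5,2.5,2.5,-2,-0,28],[-24.5,25.5,3,2.5,-1.5,-0,28],[-25,26,2,3,-1.5,-0,28]]
[[-24.5,26,1.5,2.5,-2,-0,28],[-24.5,26,1.5,2.5,-1.5,-0,28],[-24.5,25.5,0.5,2.5,-1.5,-0,28],[-0,0,14,-0,-0,-0,28],[-0,0,14.5,-0,-0,-0,28]]
[[-0,0,14,-0,-0,-0,28],[-0,0,14.5,-0,-0,-0,28],[-0.5,0.5,14,-0,-0,-0,28]]
```

Emit:
apply_moves(
  increments=[
    [0,0,0,0,0,-3,28],
    [0,0,-15,0,0,0,28],
    [0,0,-15,0,0,0,28],
    [0,0,-15,0,0,0,28],
    [0,0.5,-15,0,0,0,28],
  ],
)

```text
clock: 5.08
tcp_pos: [0.5833, 0.0736, 0.159]
orientation: [[0.511, 0.754, 0.413], [0.83, -0.558, -0.009], [0.223, 0.347, -0.911]]
force: [-0.6, -0.6, -1.1]
finger_gap: 0.0328
finger_force: 40.2
```

```bash
python3 s.py
python3 - <<'E'
from h import *
p,d=optics.camera('scene');cv2.imwrite('pics/s2.png',cv2.resize(p[110:260,300:480],None,fx=3,fy=3))
E
```

```text
5.08 q6 124.2 p [0.5833 0.0736 0.159 ] gap 0.0328 ff 40.2 f_tool [-1.  -0.5  0.8] t_tool [ 0.413 -0.267  0.025] xang [  0.36   0.12 -33.16]
```

View pics/s2.png

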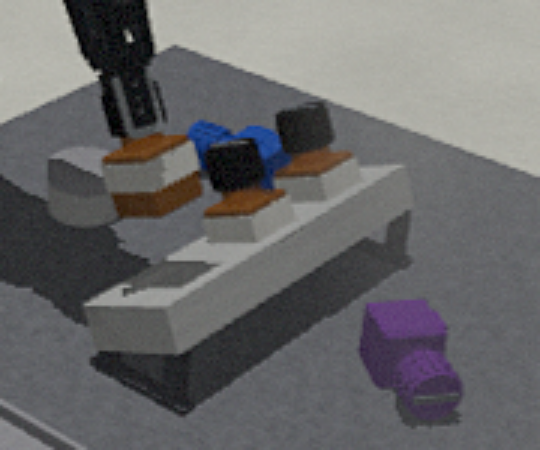

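The crop shows the bottle hanging in the fingers at (150,175), clear of its empty pocket at (155,275). I'm carrying it to the tray.

Emit:
apply_moves(
  increments=[
    [-25,25,4,2.5,-1.5,0,28],
    [-25,25.5,3.5,2.5,-1.5,0,28],
    [-25,25.5,2.5,2.5,-2,0,28],
    [-24.5,25.5,3,2.5,-1.5,0,28],
    [-25,26,2,3,-1.5,0,28],
  ],
)

```text
clock: 5.75
tcp_pos: [0.6227, -0.1021, 0.1565]
orientation: [[0.552, 0.819, 0.157], [0.829, -0.559, 0.001], [0.089, 0.129, -0.988]]
force: [0.4, 0.3, -1.3]
finger_gap: 0.0326
finger_force: 40.4
```

Emit:
apply_moves(
  increments=[
    [-24.5,26,1.5,2.5,-2,0,28],
    [-24.5,26,1.5,2.5,-1.5,0,28],
    [-24.5,25.5,0.5,2.5,-1.5,0,28],
    [0,0,14,0,0,0,28],
    [0,0,14.5,0,0,0,28],
  ],
)

```text
clock: 6.38
tcp_pos: [0.6456, -0.2049, 0.1255]
orientation: [[0.559, 0.829, 0.001], [0.829, -0.559, 0.003], [0.003, -0.001, -1.0]]
force: [0.7, 1.0, -2.3]
finger_gap: 0.033
finger_force: 40.6
```

Emit:
apply_moves(
  increments=[
    [0,0,14,0,0,0,28],
    [0,0,14.5,0,0,0,28],
    [0,0,12,0,0,0,28],
    [0,0,0,0,0,0,28],
    [0,0,0,0,0,0,28],
  ],
)

```text
clock: 7.0
tcp_pos: [0.6464, -0.2053, 0.0865]
orientation: [[0.559, 0.829, 0.002], [0.829, -0.559, 0.002], [0.002, 0.0, -1.0]]
force: [-0.5, 0.0, -1.2]
finger_gap: 0.0325
finger_force: 40.6
```

```bash
python3 s.py
python3 - <<'E'
from h import *
o=get_obs();print(np.round(o['orientation'],3))
U=frame(0,57);R=Ro.from_matrix(o['orientation']);print('rot to upright',(R.inv()*U).as_rotvec(degrees=True))
P=[]
for n in('scene','side'):
    i=optics.camera_info(n);p,d=optics.camera(n);W=cloud(n,d,i)
    m=(abs(W[...,0]-.645)<.06)&(abs(W[...,1]+.206)<.05)&(W[...,2]>.01)&(W[...,2]<.07)
    hsv=cv2.cvtColor(p,cv2.COLOR_BGR2HSV);m&=(hsv[...,0]<25)&(hsv[...,1]>110)
    w=W[m];print(n,len(w),np.percentile(w,[2,98],axis=0).round(4).tolist())
    ys,xs=np.nonzero(m)
    if n=='side': cv2.imwrite('pics/s3.png',cv2.resize(p[180:360,290:430],None,fx=4,fy=3.3))
    else: cv2.imwrite('pics/s3b.png',cv2.resize(p[160:340,180:360],None,fx=3,fy=3))
E
```

```text
7.0 q6 100.1 p [ 0.6464 -0.2053  0.0865] gap 0.0325 ff 40.6 f_tool [-0.2 -0.4  1.2] t_tool [-0.025  0.036 -0.04 ] xang [-23.32   6.85 -32.71]
[[ 0.559  0.829  0.002]
 [ 0.829 -0.559  0.002]
 [ 0.002  0.    -1.   ]]
rot to upright [ 0.02882206 -0.13403351 -0.18339897]
scene 303 [[0.6309, -0.224, 0.0228], [0.6683, -0.1871, 0.0591]]
side 261 [[0.6248, -0.2255, 0.0223], [0.6617, -0.1983, 0.063]]
```

View pics/s3b.png

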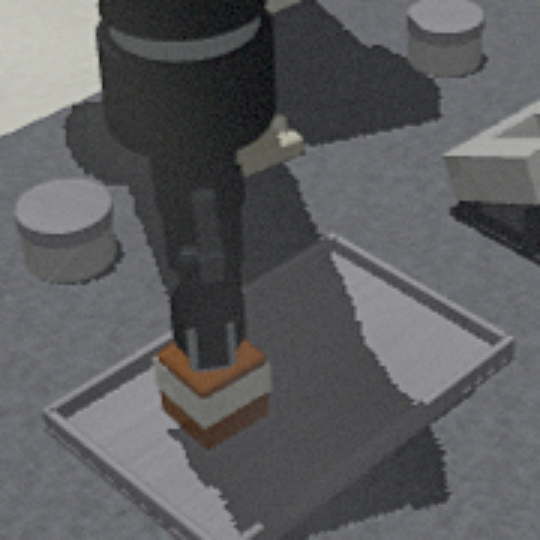

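The crop shows the bottle upright at (210,395) and above the tray floor, with its base near z=0.020. I'll lower it slowly.

Emit:
apply_moves(
  increments=[
    [0,0,5,0,0,0,28],
    [0,0,4,0,0,0,28],
    [0,0,3,0,0,0,28],
    [0,0,1,0,0,0,28],
    [0,0,0,0,0,0,28],
  ],
)

```text
clock: 7.72
tcp_pos: [0.646, -0.2052, 0.073]
orientation: [[0.559, 0.829, 0.001], [0.829, -0.559, 0.002], [0.002, -0.0, -1.0]]
force: [-0.1, 0.6, -0.7]
finger_gap: 0.0329
finger_force: 40.6
```

Emit:
apply_moves(
  increments=[
    [0,0,1,0,0,0,28],
    [0,0,0,0,0,0,28],
  ],
)

```text
clock: 7.98
tcp_pos: [0.6462, -0.2053, 0.0724]
orientation: [[0.559, 0.829, 0.002], [0.829, -0.559, 0.002], [0.002, 0.0, -1.0]]
force: [0.2, -0.2, -0.1]
finger_gap: 0.0329
finger_force: 40.7
```

Emit:
apply_moves(
  increments=[
    [0,0,1,0,0,0,28],
    [0,0,0,0,0,0,28],
  ],
)

```text
clock: 8.22
tcp_pos: [0.6463, -0.2052, 0.0723]
orientation: [[0.559, 0.829, 0.002], [0.829, -0.559, 0.002], [0.003, 0.001, -1.0]]
force: [-1.7, 1.3, 5.8]
finger_gap: 0.0327
finger_force: 41.2
```

Emit:
apply_moves(
  increments=[
    [0,0,0,0,0,0,60],
    [0,0,0,0,0,0,60],
    [0,0,0,0,0,0,60],
  ],
)

```text
clock: 8.6
tcp_pos: [0.646, -0.2052, 0.0709]
orientation: [[0.559, 0.829, 0.001], [0.829, -0.559, 0.002], [0.002, -0.0, -1.0]]
force: [-0.4, 0.6, 1.0]
finger_gap: 0.06
finger_force: 0.0
```

```bash
python3 s.py
python3 - <<'E'
from h import *
o=get_obs();p=np.array(o['tcp_pos']);R=Ro.from_matrix(o['orientation'])
plan([(p+[0,0,.1],R,60,4),(G[1]+AX*.09,frame(.42,90),60,10),(G[1]+AX*.003,frame(.42,90),60,6)])
E
```

```text
8.6 q6 100.1 p [ 0.646  -0.2052  0.0709] gap 0.06 ff 0.0 f_tool [ 0.3 -0.7 -1. ] t_tool [-0.012 -0.005  0.016] xang [-23.37   6.84 -32.72]
[[0,-0,-25,0,0,0,60],[0,-0,-25,0,0,0,60],[0,-0,-25,0,0,0,60],[0,-0,-25,0,0,0,60],[25.5,-26,-1,-2.5,0.5,-3.5,60]]
[[27,-24,-2,-2,1,-3,60],[28,-23,-2,-2.5,0.5,-3.5,60],[29.5,-20.5,-3,-2.5,0.5,-3,60],[30.5,-19,-3.5,-2,1,-3.5,60],[32,-17,-4,-2.5,0.5,-3,60]]
[[32.5,-15.5,-4,-2.5,1,-3.5,60],[33.5,-13,-4,-2,0.5,-3,60],[34.5,-11,-4,-2.5,0.5,-3.5,60],[35,-8.5,-4.5,-2.5,1,-3,60],[-0,-0,14.5,0,-0,-0,60]]
[[-0,-0,14.5,0,-0,-0,60],[-0,-0,14.5,0,-0,-0,60],[-0.5,-0.5,14.5,0,-0,-0,60],[0,0,14.5,0,-0,-0,60],[0,0,14.5,0,-0,-0,60]]
```

Emit:
apply_moves(
  increments=[
    [0,0,-25,0,0,0,60],
    [0,0,-25,0,0,0,60],
    [0,0,-25,0,0,0,60],
    [0,0,-25,0,0,0,60],
    [25.5,-26,-1,-2.5,0.5,-3.5,60],
  ],
)

```text
clock: 9.22
tcp_pos: [0.6412, -0.1724, 0.1745]
orientation: [[0.509, 0.86, 0.049], [0.861, -0.508, -0.017], [0.01, 0.051, -0.999]]
force: [-0.3, 0.4, 0.1]
finger_gap: 0.06
finger_force: 0.0
```

Emit:
apply_moves(
  increments=[
    [27,-24,-2,-2,1,-3,60],
    [28,-23,-2,-2.5,0.5,-3.5,60],
    [29.5,-20.5,-3,-2.5,0.5,-3,60],
    [30.5,-19,-3.5,-2,1,-3.5,60],
    [32,-17,-4,-2.5,0.5,-3,60],
  ],
)

```text
clock: 9.85
tcp_pos: [0.6023, 0.0086, 0.1781]
orientation: [[0.243, 0.937, 0.25], [0.969, -0.243, -0.033], [0.03, 0.251, -0.968]]
force: [1.3, 0.7, 0.1]
finger_gap: 0.0598
finger_force: 0.0
```

Emit:
apply_moves(
  increments=[
    [32.5,-15.5,-4,-2.5,1,-3.5,60],
    [33.5,-13,-4,-2,0.5,-3,60],
    [34.5,-11,-4,-2.5,0.5,-3.5,60],
    [35,-8.5,-4.5,-2.5,1,-3,60],
    [0,0,0,0,0,0,60],
  ],
)

```text
clock: 10.48
tcp_pos: [0.572, 0.1516, 0.1818]
orientation: [[0.013, 0.912, 0.409], [1.0, -0.013, -0.001], [0.004, 0.409, -0.912]]
force: [-0.2, 0.6, -0.2]
finger_gap: 0.0601
finger_force: 0.0
```

```bash
python3 - <<'E'
from h import *
for k in range(3): optics.camera('side')
i=optics.camera_info('wrist');pic,d=optics.camera('wrist')
p,d=optics.camera('side');cv2.imwrite('pics/s4.png',p)
hsv=cv2.cvtColor(p,cv2.COLOR_BGR2HSV);W=cloud('side',d,optics.camera_info('side'))
m=(hsv[...,0]<25)&(hsv[...,1]>110)&(W[...,2]>.01)&(W[...,2]<.07)&(W[...,1]<-.1)&(abs(W[...,0]-.645)<.1);w=W[m];print('placed',len(w),np.percentile(w,[2,98],axis=0).round(3).tolist() if len(w) else '')
o=get_obs();print(o['tcp_pos'],G[1]+AX*.09)
plan([(G[1]+AX*.003,frame(.42,90),60,5)])
T=np.array(i['pose'])
for g in G[1:]:
    g=g+AX*.013
    q=T[:3,:3].T@(g-T[:3,3]);n=np.hypot(q[0],q[1]);r=i['fx']*np.arctan2(n,-q[2]);u,v=i['cx']+r*q[0]/n,i['cy']-r*q[1]/n
    print('captop px',u,v)
cv2.imwrite('pics/w4.png',pic)
E
python3 s.py
```

```text
placed 274 [[0.625, -0.225, 0.011], [0.661, -0.191, 0.058]]
[0.57426043 0.1488618  0.18237549] [0.57340516 0.14961376 0.181878  ]
[[0,-0,17.5,0,-0,-0,60],[0,-0.5,17.5,0,-0,-0,60],[0.5,-0,17.5,0,-0,-0,60],[-0,-0.5,17,0,-0,-0,60],[0,-0,17.5,0,-0,-0.5,60]]
captop px 319.02928274518285 217.9741425709828
captop px 318.4664297339702 106.58326325980404
10.72 q6 99.6 p [0.5743 0.1489 0.1824] gap 0.0605 ff 0.0 f_tool [ 0.8  0.4 -1. ] t_tool [0.37  0.016 0.005] xang [ 0.14 -0.13 -0.3 ]
```

View pics/w4.png

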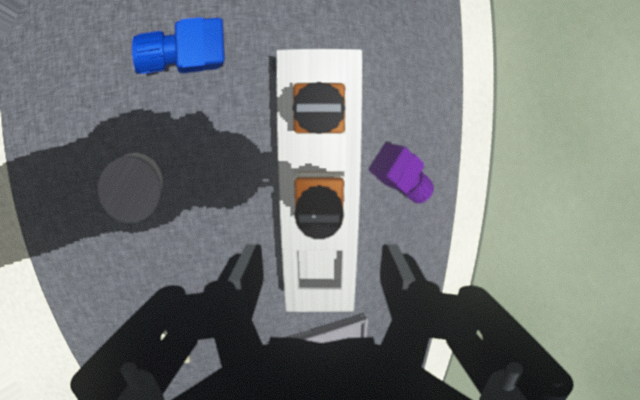

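The wrist view shows bottle 2's cap centred at (320,213) and bottle 3's at (320,107), both as predicted. Depth shows the placed bottle standing on the tray floor. I'm going down and gripping.

Emit:
apply_moves(
  increments=[
    [0,0,20,0,0,0,60],
    [0,0,20,0,0,0,60],
    [0,0,20,0,0,0,60],
    [0,-0.5,15,0,0,0,60],
    [0.5,-0.5,12,0,0,0,60],
  ],
)

```text
clock: 11.35
tcp_pos: [0.6088, 0.1494, 0.1017]
orientation: [[0.017, 0.912, 0.41], [1.0, -0.017, -0.003], [0.004, 0.41, -0.912]]
force: [-0.7, 0.3, 0.0]
finger_gap: 0.0599
finger_force: 0.0
```

Emit:
apply_moves(
  increments=[
    [0,0,0,0,0,0,60],
    [0,0,0,0,0,0,28],
    [0,0,0,0,0,0,28],
    [0,0,0,0,0,0,28],
    [0,0,0,0,0,0,28],
  ],
)

```text
clock: 11.98
tcp_pos: [0.6084, 0.1502, 0.103]
orientation: [[0.016, 0.912, 0.411], [1.0, -0.016, -0.003], [0.004, 0.411, -0.912]]
force: [-3.0, -0.7, 5.5]
finger_gap: 0.0331
finger_force: 39.9
```

```bash
python3 s.py
```

```text
11.97 q6 99.0 p [0.6084 0.1502 0.103 ] gap 0.0331 ff 39.9 f_tool [-0.8 -0.4 -6.2] t_tool [ 0.586 -0.103  0.05 ] xang [ 0.17 -0.19 -0.21]
```

Emit:
apply_moves(
  increments=[
    [0,0,0,0,0,4,28],
    [0,0,0,0,0,4,28],
    [0,0,0,0,0,2,28],
  ],
)

```text
clock: 12.35
tcp_pos: [0.6087, 0.1501, 0.1032]
orientation: [[0.175, 0.895, 0.411], [0.982, -0.191, -0.003], [0.076, 0.404, -0.912]]
force: [-3.0, -0.4, 4.5]
finger_gap: 0.0328
finger_force: 40.0
```

```bash
python3 s.py
```

```text
12.35 q6 109.1 p [0.6087 0.1501 0.1032] gap 0.0328 ff 40.0 f_tool [-0.6 -0.8 -5.3] t_tool [ 0.426 -0.219 -0.055] xang [  0.19  -0.19 -10.28]
```

Emit:
apply_moves(
  increments=[
    [0,0,0,0,0,5,28],
    [0,0,0,0,0,5,28],
    [0,0,0,0,0,4,28],
  ],
)

```text
clock: 12.72
tcp_pos: [0.6091, 0.1499, 0.1034]
orientation: [[0.388, 0.825, 0.412], [0.906, -0.424, -0.003], [0.172, 0.374, -0.911]]
force: [-2.4, -0.7, 5.0]
finger_gap: 0.0329
finger_force: 39.9
```

```bash
python3 s.py
```

```text
12.72 q6 123.1 p [0.6091 0.1499 0.1034] gap 0.0329 ff 39.9 f_tool [-0.7  0.2 -5.5] t_tool [ 0.209 -0.335 -0.066] xang [  0.21  -0.2  -24.35]
```

Emit:
apply_moves(
  increments=[
    [0,0,0,0,0,5,28],
    [0,0,0,0,0,4,28],
    [0,0,0,0,0,3,28],
  ],
)

```text
clock: 13.1
tcp_pos: [0.6088, 0.1494, 0.1031]
orientation: [[0.549, 0.727, 0.411], [0.799, -0.601, -0.005], [0.244, 0.331, -0.912]]
force: [-2.3, -3.4, 4.7]
finger_gap: 0.033
finger_force: 40.5
```

```bash
python3 s.py;  python3 - <<'E'
from h import *
o=get_obs();p=np.array(o['tcp_pos']);R=Ro.from_matrix(o['orientation'])
R1=R*Ro.from_rotvec([0,0,-3],degrees=True)
print(AX@p+.220)
U=frame(0,57);t=np.array([.645,-.106,.16])
plan([(p,R1,28,1),(p+AX*.06,R1,28,4),(t,U,28,8),(t*[1,1,0]+[0,0,.086],U,28,5)])
E
```

```text
13.1 q6 135.0 p [0.6088 0.1494 0.1031] gap 0.033 ff 40.5 f_tool [-2.9  1.9 -5.2] t_tool [ 0.076 -0.755 -0.933] xang [  0.18  -0.13 -36.21]
0.06675737867749948
[[0,0,0,-0,0,-3,28],[0,0,-15,0,0,0,28],[0,0,-15,0,0,0,28],[0,0,-15,0,0,0,28],[0,0,-15,0,0,0,28]]
[[-22.5,23.5,3,2.5,-1.5,-0,28],[-22.5,24,2.5,2.5,-2,-0,28],[-22.5,24,2.5,2.5,-1.5,-0,28],[-22.5,24,2,2.5,-1.5,-0,28],[-22,24,1,2.5,-2,-0,28]]
[[-22.5,24,1.5,2.5,-1.5,-0,28],[-22,24.5,0.5,2.5,-1.5,-0,28],[-22.5,24,0,3,-2,-0,28],[0,0,15,-0,0,-0,28],[0,0,14.5,-0,0,-0,28]]
[[0,0,15,-0,0,-0,28],[0,0,15,-0,0,-0,28],[0.5,0.5,14.5,-0,0,-0,28]]
```

It is loose too, with the stop torque of -0.93 N m reached after about 30 degrees. I'll lift it and carry it to the tray.

Emit:
apply_moves(
  increments=[
    [0,0,0,0,0,-3,28],
    [0,0,-15,0,0,0,28],
    [0,0,-15,0,0,0,28],
    [0,0,-15,0,0,0,28],
    [0,0,-15,0,0,0,28],
  ],
)

```text
clock: 13.72
tcp_pos: [0.583, 0.1504, 0.1583]
orientation: [[0.51, 0.756, 0.41], [0.83, -0.558, -0.002], [0.227, 0.341, -0.912]]
force: [0.1, 0.9, -0.5]
finger_gap: 0.0326
finger_force: 40.4
```

Emit:
apply_moves(
  increments=[
    [-22.5,23.5,3,2.5,-1.5,0,28],
    [-22.5,24,2.5,2.5,-2,0,28],
    [-22.5,24,2.5,2.5,-1.5,0,28],
    [-22.5,24,2,2.5,-1.5,0,28],
    [-22,24,1,2.5,-2,0,28],
  ],
)

```text
clock: 14.35
tcp_pos: [0.6219, -0.0105, 0.1594]
orientation: [[0.553, 0.819, 0.157], [0.829, -0.559, -0.004], [0.084, 0.132, -0.988]]
force: [-0.0, 0.3, -2.3]
finger_gap: 0.0327
finger_force: 40.5
```

Emit:
apply_moves(
  increments=[
    [-22.5,24,1.5,2.5,-1.5,0,28],
    [-22,24.5,0.5,2.5,-1.5,0,28],
    [-22.5,24,0,3,-2,0,28],
    [0,0,15,0,0,0,28],
    [0,0,14.5,0,0,0,28],
  ],
)

```text
clock: 14.98
tcp_pos: [0.644, -0.105, 0.1287]
orientation: [[0.559, 0.829, -0.006], [0.829, -0.559, 0.002], [-0.001, -0.007, -1.0]]
force: [-0.2, 0.6, -1.7]
finger_gap: 0.033
finger_force: 40.8
```

Emit:
apply_moves(
  increments=[
    [0,0,15,0,0,0,28],
    [0,0,15,0,0,0,28],
    [0,0,12,0,0,0,28],
    [0,0,0,0,0,0,28],
    [0,0,0,0,0,0,28],
  ],
)

```text
clock: 15.6
tcp_pos: [0.6447, -0.1054, 0.0878]
orientation: [[0.559, 0.829, -0.005], [0.829, -0.559, 0.002], [-0.002, -0.005, -1.0]]
force: [0.5, 0.2, -2.0]
finger_gap: 0.0327
finger_force: 40.8
```

```bash
python3 s.py
python3 - <<'E'
from h import *
o=get_obs();R=Ro.from_matrix(o['orientation']);print('rot to upright',(R.inv()*frame(0,57)).as_rotvec(degrees=True))
for n in('scene','side'):
    i=optics.camera_info(n);p,d=optics.camera(n);W=cloud(n,d,i)
    hsv=cv2.cvtColor(p,cv2.COLOR_BGR2HSV);a=(hsv[...,0]<25)&(hsv[...,1]>110)&(abs(W[...,0]-.645)<.06)&(W[...,2]>.006)&(W[...,2]<.07)
    for c in(-.106,-.206):
        w=W[a&(abs(W[...,1]-c)<.045)];print(n,c,len(w),np.percentile(w,[2,98],axis=0).round(3).tolist() if len(w) else '')
E
```

```text
15.6 q6 108.2 p [ 0.6447 -0.1054  0.0878] gap 0.0327 ff 40.8 f_tool [0.5 0.3 2. ] t_tool [0.026 0.013 0.019] xang [-23.71   6.97 -32.68]
rot to upright [-0.31060098  0.09412728 -0.16822397]
scene -0.106 381 [[0.628, -0.126, 0.023], [0.667, -0.09, 0.063]]
scene -0.206 333 [[0.631, -0.224, 0.009], [0.667, -0.187, 0.049]]
side -0.106 246 [[0.622, -0.127, 0.023], [0.659, -0.1, 0.065]]
side -0.206 292 [[0.625, -0.225, 0.008], [0.661, -0.191, 0.057]]
```

Emit:
apply_moves(
  increments=[
    [0,0,5,0,0,0,28],
    [0,0,4,0,0,0,28],
    [0,0,4,0,0,0,28],
    [0,0,1,0,0,0,28],
    [0,0,0,0,0,0,28],
  ],
)

```text
clock: 16.32
tcp_pos: [0.6442, -0.1054, 0.0733]
orientation: [[0.559, 0.829, -0.006], [0.829, -0.559, 0.002], [-0.002, -0.006, -1.0]]
force: [0.7, -0.1, -2.1]
finger_gap: 0.0332
finger_force: 40.8
```

Emit:
apply_moves(
  increments=[
    [0,0,1,0,0,0,28],
    [0,0,0,0,0,0,28],
  ],
)

```text
clock: 16.58
tcp_pos: [0.6445, -0.1055, 0.0728]
orientation: [[0.559, 0.829, -0.006], [0.829, -0.559, 0.002], [-0.002, -0.006, -1.0]]
force: [-0.4, 0.1, -0.3]
finger_gap: 0.0332
finger_force: 41.0
```

Emit:
apply_moves(
  increments=[
    [0,0,1,0,0,0,28],
    [0,0,0,0,0,0,28],
  ],
)

```text
clock: 16.82
tcp_pos: [0.6445, -0.1054, 0.0727]
orientation: [[0.559, 0.829, -0.005], [0.829, -0.559, 0.002], [-0.002, -0.005, -1.0]]
force: [-2.5, 0.2, 5.4]
finger_gap: 0.0329
finger_force: 41.4
```

The floor is reached at 5.4 N. I'm releasing it and moving to the third bottle.

Emit:
apply_moves(
  increments=[
    [0,0,0,0,0,0,60],
    [0,0,0,0,0,0,60],
    [0,0,0,0,0,0,60],
  ],
)

```text
clock: 17.2
tcp_pos: [0.6442, -0.1054, 0.0713]
orientation: [[0.559, 0.829, -0.006], [0.829, -0.559, 0.002], [-0.002, -0.006, -1.0]]
force: [0.0, 0.3, -0.4]
finger_gap: 0.0601
finger_force: 0.0
```

```bash
python3 s.py
python3 - <<'E'
from h import *
o=get_obs();p=np.array(o['tcp_pos']);R=Ro.from_matrix(o['orientation'])
plan([(p+[0,0,.1],R,60,4),(G[2]+AX*.09,frame(.42,90),60,10)])
E
```

```text
17.2 q6 108.2 p [ 0.6442 -0.1054  0.0713] gap 0.0601 ff 0.0 f_tool [ 0.3 -0.2  0.4] t_tool [-0.003 -0.004 -0.045] xang [-23.76   6.97 -32.69]
[[-0,-0,-25,0,0,0,60],[-0,-0.5,-25,0,0,0,60],[-0,0,-25,0,0,0,60],[-0,-0,-25,0,0,0,60],[23.5,-24.5,-1,-2.5,0.5,-3.5,60]]
[[25,-22.5,-1.5,-2.5,1,-3,60],[26,-21.5,-2.5,-2,0.5,-3.5,60],[27.5,-19.5,-3,-2.5,1,-3,60],[28,-18,-3,-2.5,0.5,-3.5,60],[29.5,-16,-3.5,-2.5,0.5,-3,60]]
[[30.5,-14,-4,-2,1,-3.5,60],[31,-12.5,-4,-2.5,0.5,-3,60],[32,-10.5,-4,-2.5,1,-3.5,60],[32.5,-8.5,-4,-2.5,0.5,-3,60]]
```

Emit:
apply_moves(
  increments=[
    [0,0,-25,0,0,0,60],
    [0,-0.5,-25,0,0,0,60],
    [0,0,-25,0,0,0,60],
    [0,0,-25,0,0,0,60],
    [23.5,-24.5,-1,-2.5,0.5,-3.5,60],
  ],
)

```text
clock: 17.82
tcp_pos: [0.64, -0.0743, 0.1748]
orientation: [[0.509, 0.86, 0.042], [0.861, -0.508, -0.016], [0.007, 0.044, -0.999]]
force: [-0.4, 0.6, 0.5]
finger_gap: 0.0599
finger_force: 0.0
```

Emit:
apply_moves(
  increments=[
    [25,-22.5,-1.5,-2.5,1,-3,60],
    [26,-21.5,-2.5,-2,0.5,-3.5,60],
    [27.5,-19.5,-3,-2.5,1,-3,60],
    [28,-18,-3,-2.5,0.5,-3.5,60],
    [29.5,-16,-3.5,-2.5,0.5,-3,60],
  ],
)

```text
clock: 18.45
tcp_pos: [0.602, 0.0937, 0.178]
orientation: [[0.244, 0.937, 0.252], [0.97, -0.242, -0.037], [0.026, 0.253, -0.967]]
force: [0.2, 0.9, -0.1]
finger_gap: 0.0599
finger_force: 0.0
```

Emit:
apply_moves(
  increments=[
    [30.5,-14,-4,-2,1,-3.5,60],
    [31,-12.5,-4,-2.5,0.5,-3,60],
    [32,-10.5,-4,-2.5,1,-3.5,60],
    [32.5,-8.5,-4,-2.5,0.5,-3,60],
    [0,0,0,0,0,0,60],
  ],
)

```text
clock: 19.08
tcp_pos: [0.5729, 0.2267, 0.1817]
orientation: [[0.013, 0.912, 0.411], [1.0, -0.013, -0.004], [0.001, 0.411, -0.912]]
force: [-0.3, -0.6, -0.5]
finger_gap: 0.0601
finger_force: 0.0
```

Emit:
apply_moves(
  increments=[
    [0,0,0,0,0,0,60],
    [0,0,0,0,0,0,60],
  ],
)

```text
clock: 19.32
tcp_pos: [0.575, 0.224, 0.1822]
orientation: [[0.018, 0.911, 0.412], [1.0, -0.017, -0.006], [0.001, 0.412, -0.911]]
force: [-0.6, -0.5, 0.7]
finger_gap: 0.0599
finger_force: 0.0
```

```bash
python3 s.py
python3 - <<'E'
from h import *
o=get_obs();print(frame(.42,90).inv().apply(G[2]+AX*.09-o['tcp_pos'])*1000)
plan([(G[2]+AX*.003,frame(.42,90),60,5)])
i=optics.camera_info('wrist');pic,d=optics.camera('wrist');cv2.imwrite('pics/w5.png',pic)
T=np.array(i['pose']);g=G[2]+AX*.013
q=T[:3,:3].T@(g-T[:3,3]);n=np.hypot(q[0],q[1]);r=i['fx']*np.arctan2(n,-q[2]);u,v=i['cx']+r*q[0]/n,i['cy']-r*q[1]/n
m=(pic.max(2)<60).astype(np.uint8);k,l,s,c=cv2.connectedComponentsWithStats(m[int(v)-50:int(v)+30,int(u)-60:int(u)+60]);j=1+s[1:,4].argmax();print('pred',u,v,'seen',c[j]+[int(u)-60,int(v)-50],s[j])
E
```

```text
19.32 q6 107.5 p [0.575  0.224  0.1822] gap 0.0599 ff 0.0 f_tool [-0.5 -0.3 -0.9] t_tool [ 0.388  0.036 -0.014] xang [ 0.26  0.03 -0.27]
[ 0.73352618 -0.59391056  0.06244098]
[[0,-0,17.5,0,0,-0,60],[0.5,-0.5,17.5,0,0,-0,60],[-0,-0,17,0,0,-0,60],[0,-0.5,17.5,0,0,-0,60],[0.5,0,17.5,0.5,0,-0.5,60]]
pred 319.131563312672 217.19366025433777 seen [318.76294278 209.02861035] [  37   19   47   51 1468]
```

Emit:
apply_moves(
  increments=[
    [0,0,20,0,0,0,60],
    [0,0,20,0,0,0,60],
    [0,0,20,0,0,0,60],
    [0.5,-0.5,15,0,0,0,60],
    [0.5,-0.5,12,0,0,0,60],
  ],
)

```text
clock: 20.0
tcp_pos: [0.6097, 0.2249, 0.1016]
orientation: [[0.018, 0.911, 0.411], [1.0, -0.017, -0.006], [0.001, 0.411, -0.911]]
force: [-0.2, -0.9, -0.1]
finger_gap: 0.0602
finger_force: 0.0
```

Emit:
apply_moves(
  increments=[
    [0,0,0,0,0,0,60],
    [0,0,0,0,0,0,28],
    [0,0,0,0,0,0,28],
    [0,0,0,0,0,0,28],
    [0,0,0,0,0,0,28],
  ],
)

```text
clock: 20.62
tcp_pos: [0.6094, 0.2256, 0.103]
orientation: [[0.017, 0.911, 0.412], [1.0, -0.016, -0.005], [0.002, 0.413, -0.911]]
force: [-4.0, -0.5, 5.2]
finger_gap: 0.033
finger_force: 40.0
```

```bash
python3 s.py
```

```text
20.62 q6 106.5 p [0.6094 0.2256 0.103 ] gap 0.033 ff 40.0 f_tool [-0.6 -1.5 -6.4] t_tool [ 0.548 -0.067 -0.065] xang [ 0.3  -0.03 -0.18]
```

Emit:
apply_moves(
  increments=[
    [0,0,0,0,0,3,28],
    [0,0,0,0,0,3,28],
    [0,0,0,0,0,2,28],
  ],
)

```text
clock: 21.0
tcp_pos: [0.6095, 0.2255, 0.1031]
orientation: [[0.143, 0.9, 0.413], [0.988, -0.155, -0.006], [0.059, 0.409, -0.911]]
force: [-3.3, 0.2, 5.4]
finger_gap: 0.0328
finger_force: 40.0
```

```bash
python3 s.py
```

```text
21.0 q6 114.5 p [0.6095 0.2255 0.1031] gap 0.0328 ff 40.0 f_tool [-0.  -0.8 -6.3] t_tool [ 0.427 -0.23  -0.63 ] xang [ 0.31 -0.03 -8.18]
```

The torque reaches -0.63 N m at only 8 degrees, so this cap is tight and at its stop. I'll ease off, release and back away along the axis.

Emit:
apply_moves(
  increments=[
    [0,0,0,0,0,-1.5,28],
    [0,0,0,0,0,0,60],
    [0,0,0,0,0,0,60],
    [0,0,0,0,0,0,60],
    [0,0,-10,0,0,0,60],
  ],
)

```text
clock: 21.62
tcp_pos: [0.6047, 0.2251, 0.1108]
orientation: [[0.12, 0.904, 0.41], [0.992, -0.129, -0.006], [0.047, 0.408, -0.912]]
force: [0.1, -0.3, 0.1]
finger_gap: 0.0603
finger_force: 0.0
```

Emit:
apply_moves(
  increments=[
    [0,0,-25,0,0,0,60],
    [0,0,-35,0,0,0,60],
    [0,0,-35,0,0,0,60],
    [0,0,-30,0,0,0,60],
    [0,0,0,0,0,0,60],
  ],
)

```text
clock: 22.25
tcp_pos: [0.5545, 0.2268, 0.2287]
orientation: [[0.119, 0.901, 0.416], [0.992, -0.129, -0.004], [0.05, 0.413, -0.909]]
force: [0.5, -0.3, -1.1]
finger_gap: 0.06
finger_force: 0.0
```

Emit:
apply_moves(
  increments=[
    [0,0,0,0,0,0,60],
    [0,0,0,0,0,0,60],
    [0,0,0,0,0,0,60],
  ],
)

```text
clock: 22.62
tcp_pos: [0.5535, 0.2259, 0.2242]
orientation: [[0.12, 0.904, 0.41], [0.992, -0.129, -0.006], [0.047, 0.407, -0.912]]
force: [0.3, 0.5, -0.1]
finger_gap: 0.0603
finger_force: 0.0
```

```bash
python3 s.py
python3 - <<'E'
from h import *
out=[]
for n in('scene','side'):
    i=optics.camera_info(n);p,d=optics.camera(n);W=cloud(n,d,i)
    hsv=cv2.cvtColor(p,cv2.COLOR_BGR2HSV);a=(hsv[...,0]<25)&(hsv[...,1]>110)&(abs(W[...,0]-.635)<.07)&(W[...,2]>.006)&(W[...,2]<.1)
    for c in(-.106,-.206,.224):
        w=W[a&(abs(W[...,1]-c)<.045)];print(n,c,len(w),np.median(w,0).round(4),np.percentile(w,[2,98],axis=0).round(3).tolist() if len(w) else '')
    out.append(p[100:350,170:470])
cv2.imwrite('pics/end.png',cv2.resize(np.hstack(out),None,fx=1.33,fy=1.33))
E
```

```text
22.62 q6 114.8 p [0.5535 0.2259 0.2242] gap 0.0603 ff 0.0 f_tool [0.5 0.2 0.2] t_tool [ 0.35  -0.024  0.015] xang [ 0.15  0.02 -6.68]
scene -0.106 398 [ 0.6583 -0.1153  0.0428] [[0.628, -0.126, 0.008], [0.666, -0.09, 0.059]]
scene -0.206 342 [ 0.657  -0.2167  0.0431] [[0.631, -0.224, 0.008], [0.667, -0.188, 0.049]]
scene 0.224 119 [0.6296 0.213  0.0817] [[0.608, 0.204, 0.069], [0.641, 0.237, 0.088]]
side -0.106 250 [ 0.637  -0.1221  0.0441] [[0.622, -0.128, 0.007], [0.659, -0.093, 0.057]]
side -0.206 295 [ 0.6395 -0.2201  0.0443] [[0.625, -0.225, 0.008], [0.661, -0.191, 0.058]]
side 0.224 114 [0.6205 0.2107 0.0801] [[0.603, 0.202, 0.068], [0.636, 0.236, 0.093]]
```

View pics/end.png

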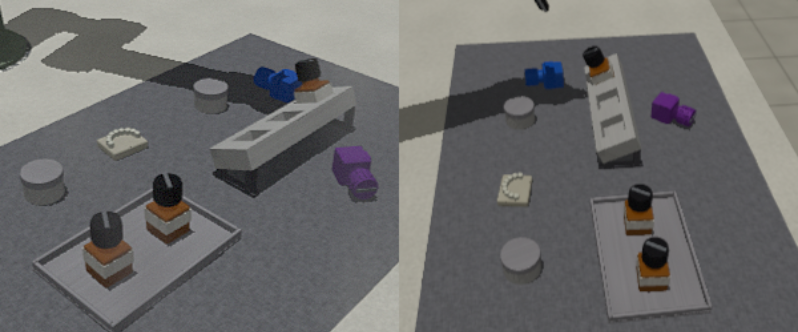

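The pair of views shows both loose bottles upright in the tray with their bars turned (at (107,250) and (167,205) in the left view). The tight bottle is still in its pocket at (312,80), and the tins and model are untouched. I'm handing in the job.

```bash
python3 -c "
from plant import job;print(job.close_job())"
```

```text
the job is handed in; nothing more can be done
None
```

The job is handed in: all three caps were twisted to their stops, the two loose-capped bottles stand upright on the tray floor, and the tight one is still in its pocket; the hand-in returned no verdict.

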